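# Seat the new piston with its front mark facing the fixture's stripe

### The arm

A 6-joint arm with a two-finger parallel gripper is mounted at the origin on the work surface. World frame = base frame: x ahead of the robot, y to its left, z up, the work surface at z = 0. Lengths are in mm, angles in rad, forces in N, time in s.
With the tool pointing down it reaches from about 350 to 775 mm from the base axis. Payload 7.3 kg.
Tool frame: the origin (TCP) lies at the very end of the fingers, on their centre line; the grasp point (between the pads) lies 19 mm behind it; z points along the fingers, y is the line along which they close (so a half turn about z gives the same grasp; the last joint's range is limited). The gripper opens to 92 mm and grips with 3 to 60 N. Pads are 19 mm wide; open, the fingers measure 130 mm over their backs; the gripper's body (75 mm by 190 mm) begins 47 mm behind the grasp point.
Start: joints at [-0.146, 0.342, 1.524, -0, 1.275, -0.146], TCP at [525.019, 0.019, 226.741] pointing down, gripper open.
Joint ranges: [-2.53, 2.53], [-0.77, 2.02], [0.04, 2.7], [-1, 4.14], [0.28, 2.66], [-3.11, 3.11]. Speed limits (rad/s): [2.57, 2.57, 3.14, 3.14, 3.14, 3.14].

### API

Orientations are given as [roll, pitch, yaw] about the fixed x, y, z axes, in that order (R = Rz(yaw) Ry(pitch) Rx(roll)).
In Python, from cell import manip, viewer gives the robot as it stands.
- The arm moves only by the tool step_arm, never from a script. Its argument "plan" is text: rows parted by semicolons, each of 7 numbers parted by spaces: the gripper command: -1 is shut, 1 is fully open, values between are in proportion, then the shift along the tool's x, y, z in mm, then the turn, a rotation vector about the tool's x, y, z in degrees. A call has 1 to 20 rows; each row shifts and turns the commanded pose from where the row before left it, along the tool's axes as they then stand; what a row does not reach is not made up. A row lasts 1/12 s, in which the tool goes at most 41.7 mm and 7.16 degrees, less where a joint would pass 70% of its speed; a pose out of reach is approached as far as the arm can. A call is refused whole if a number of a shift passes 41.7 or a number of a turn 7.16, either way. A call with a gripper value outside its range is refused whole. The fingers move at their own pace and stop on an object; the grip force is fixed at half the most. Time passes only in rows, so rows that do not move let the fingers close. It gives the time, the measured TCP pose, the force, the opening and the grip force at its end, in the units of the state.
- manip.sense(): the state, without advancing time (a new reading comes with each control period).
- viewer.grab_frame(name): name is "scene" or "side" or "wrist"; returns the picture (384x512x3 uint8, red, green, blue); there is no depth.
- viewer.calibration(name): a dict with "intrinsics" (3x3 intrinsics, pixels), "rvec" (rotation vector, rad) and "tvec" (3), from world to camera coordinates, as OpenCV has them; the wrist camera has in their place "hand_eye" (4x4, takes a point from camera to tool coordinates, whose origin is the TCP and whose axes are the flange's). Camera axes: x right, y down, z forward; pixel columns grow to the right and rows downward; lengths in mm; the calibration is good to about 2 mm. A picture is of the moment at which its call begins: read the wrist's pose just before it. calibration takes no time and is no camera call.
- manip.sign_off(): hands the job in; it is judged then, once.
Trained networks look in the newest picture that a camera, given by its name, has taken for a name from the list of things; names that differ only in an ending like _2 or _b are one class to them, and where a whole thing is asked for, a point or a joint stands for the part that bears it (a point fixed in the world has none). Each returns a list of dicts, best first, with "score" (0 to 1); they miss things now and then, are a little off and sometimes report something else, mostly with a low value. They report only what shows in the picture. A call takes as long as a camera call. They do not tell look-alikes from the thing itself.
- viewer.outline_of(camera, name): "region" (384x512 bool, what is visible of it) and "point" ([column, row] in pixels, amid what is visible of it).
- viewer.spot_point(camera, name): "point" ([column, row] in pixels: a listed point, or the origin of a listed thing).
The state is a dict: "clock": time; "joint_pos": joint angles; "dq": joint speeds; "joint_torque": joint torques, N m; "position": TCP position; "eef_rot": TCP orientation; "force": force on the tool from outside, world axes, zero at the start; "moment": the same for the moment, N m; "finger_gap": finger opening in mm; "grasp_force": force on a finger pad.
Only numpy, scipy, OpenCV 4.12 (cv2) and the standard library are available. Lean on these libraries where they do the work, as an engineer would, in place of code of your own. Each camera call takes 0.05 s, during which the arm holds its last target. There are 200 camera calls.

### The job

Set the new, bright aluminium piston upright and fully home in the round pocket of the blue fixture, turned so that the red front mark on its crown faces the fixture's yellow stripe. Lower it into the pocket rather than dropping it, let go, and leave the sooty black old piston standing where it is.

Things in the scene. Friction and masses are not known exactly. Their poses are not given: they have to be found in the camera images.
- new_piston_center (a point): Centre (on the axis, half-way up) of the new piston: a loose bright aluminium cylinder, 56 mm in diameter, 58 mm tall, about 0.2 kg, standing crown up on the table; any grip across its diameter will do. z is its axis (up); x points from the axis to the red front mark, a red bar on the crown 20 mm long and 9 mm wide that runs from near the middle out to the rim.
- new_piston_mark (a point): The red front mark of the new piston: a point on the crown 24 mm out from the axis and 29 mm above the piston's centre.
- pocket (a point): Centre of the floor of the round pocket in the blue fixture, a block 110 x 110 x 16 mm high fixed to the table. The pocket is 66 mm in diameter, its mouth chamfered 2 mm, its flat dark floor 7 mm below the block's top. z is up; x points to the yellow stripe, 10 mm wide, from the pocket's edge to the middle of one side. With the piston home, its centre is 29 mm above this point.
- old_piston_center (a point): Centre (half-way up) of the old piston, which must be left alone: same size, shape and red mark as the new one, but its body and crown are sooty black. The two pistons may stand in either order.
Things that resemble listed ones, but are neither listed nor needed, are in the scene too. Of the things that look like the part that bears pocket, take the one that is farthest from the robot's base at the start. There is more than one size of the part that bears new_piston_center; the job needs the smaller.

How it is judged:
By the outcome, as a careful person would: the job done as asked, in the order asked, and still so for the second after the job is handed in, with the robot touching nothing.
It also fails if it takes over 38 s, if anything falls off the work surface, if the arm or the gripper's body presses on something with over 40 N, if the wrist force passes 120 N, or if a joint passes its speed limit or range.

## Working session

There is one attempt and no reset: what is moved stays moved. The work goes in short steps, Python scripts to look and compute and a tool call to move; the robot and the scene stay as the last step left them, time stands still between calls to the robot, and variables do not carry over. Pictures are saved under pics/ and viewed, at most 10 in all, crops included, and the job is handed in when it is done.

Besides the shell and the picture viewer there is one more tool, called as name(argument=value, ...) on one line, values as JSON. step_arm: Moves the arm, as the interface text tells. Its arguments: {"type":"object","properties":{"plan":{"type":"string"}},"required":["plan"]}

```bash
mkdir -p pics; cat > h.py <<'E'
import numpy as np, cv2
from scipy.spatial.transform import Rotation as R
from cell import manip, viewer
def cam(name, s=None):
    c=viewer.calibration(name); K=np.array(c["intrinsics"],float)
    if "hand_eye" in c:
        T=np.eye(4); T[:3,:3]=R.from_euler('xyz',s["eef_rot"]).as_matrix(); T[:3,3]=s["position"]
        M=T@np.array(c["hand_eye"]); return K,M[:3,:3],M[:3,3]
    Rm=R.from_rotvec(np.ravel(c["rvec"])).as_matrix(); return K,Rm.T,-Rm.T@np.ravel(c["tvec"])
def onz(C,p,z):
    K,Rw,o=C; d=Rw@np.linalg.solve(K,[p[0],p[1],1]); return (o+d*(z-o[2])/d[2]).round(1)
def proj(C,X):
    K,Rw,o=C; q=K@(Rw.T@(np.array(X)-o)); return q[:2]/q[2]
def shot(name,fn):
    s=manip.sense(); im=viewer.grab_frame(name); cv2.imwrite('pics/'+fn,np.ascontiguousarray(im[:,:,::-1])); return s,im,cam(name,s)
E
python3 - <<'E'
from h import *
for n in ("scene","side","wrist"):
    s,im,C=shot(n,n+'0.png')
    print(n,C[2].round(0))
    for nm,z in (("new_piston_center",29),("new_piston_mark",58),("pocket",9),("old_piston_center",29)):
        for d in viewer.spot_point(n,nm): print(nm,round(d["score"],2),np.round(d["point"]),onz(C,d["point"],z))
print(manip.sense())
a=cv2.imread('pics/scene0.png');b=cv2.imread('pics/side0.png')
E
```

```text
scene [ 798. -660.  924.]
new_piston_center 0.92 [329. 180.] [562.5 219.3  29. ]
new_piston_center 0.76 [297. 208.] [526.   72.8  29. ]
new_piston_mark 0.93 [302. 205.] [542.6  64.7  58. ]
new_piston_mark 0.77 [320. 165.] [522.1 235.6  58. ]
pocket 0.95 [237. 263.] [ 465.  -148.9    9. ]
pocket 0.86 [153. 270.] [ 292.8 -268.5    9. ]
pocket 0.82 [246. 199.] [377.1  51.6   9. ]
old_piston_center 0.74 [299. 206.] [529.2  82.1  29. ]
old_piston_center 0.49 [314. 156.] [481.9 294.9  29. ]
side [ 87. 844. 789.]
new_piston_center 0.89 [185. 225.] [565.6 184.8  29. ]
new_piston_center 0.64 [218. 202.] [539.4  83.8  29. ]
new_piston_center 0.57 [220. 183.] [566.7  21.5  29. ]
new_piston_mark 0.72 [220. 183.] [548.9  51.5  58. ]
new_piston_mark 0.72 [189. 216.] [554.  182.8  58. ]
pocket 0.88 [284. 162.] [ 468.8 -153.2    9. ]
pocket 0.79 [287. 222.] [374.1  55.4   9. ]
pocket 0.59 [363. 156.] [ 290.8 -275.7    9. ]
old_piston_center 0.95 [190. 277.] [477.7 308.   29. ]
old_piston_center 0.66 [220. 202.] [534.5  82.6  29. ]
wrist [526.  70. 383.]
new_piston_mark 0.94 [278. 126.] [543.9  57.1 
[... 162 characters left out ...]
 0.75, 'joint_pos': array([-1.45981659e-01,  3.41976788e-01,  1.52406707e+00,  1.07276628e-05,
        1.27538827e+00, -1.46011452e-01]), 'dq': array([-4.91395306e-05,  2.75630439e-05,  8.20416690e-04,  8.52901668e-04,
        8.98261330e-04,  5.46622090e-04]), 'joint_torque': array([ 5.55958923e-04, -4.31056559e+01, -2.44462645e+01,  7.17358757e-02,
        4.79570974e-02,  7.95679307e-05]), 'position': array([5.25038434e+02, 2.95361469e-02, 2.26764081e+02]), 'eef_rot': array([3.14143234e+00, 1.32012796e-05, 1.57082300e+00]), 'force': array([ 0.89861725, -0.11124859, -0.51745923]), 'moment': array([-0.0312895 ,  0.04537914, -0.04218802]), 'grasp_force': 0.0, 'finger_gap': 91.76468288809365}
```

View pics/scene0.png

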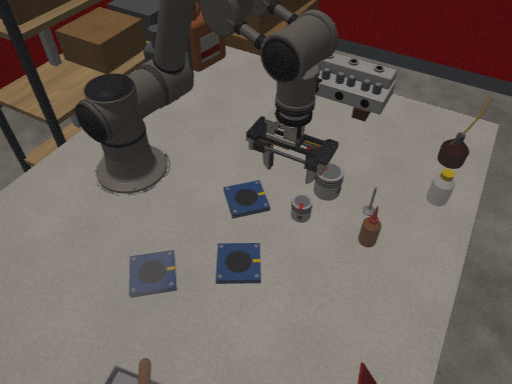

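View pics/side0.png

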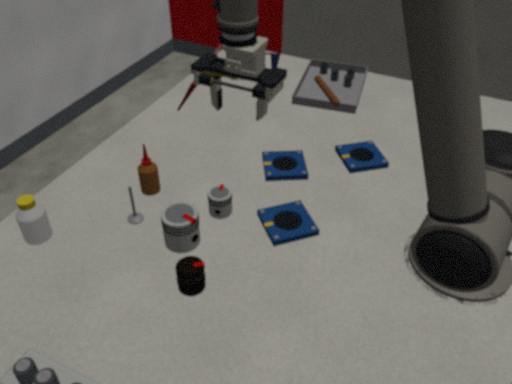

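The side view shows the small bright piston at (220,202), the big one at (182,228), the black one at (190,275), and three blue fixtures. The farthest fixture from the base is at scene (238,262), about 490 mm out. The smaller bright piston is near (535,78).

View pics/wrist0.png

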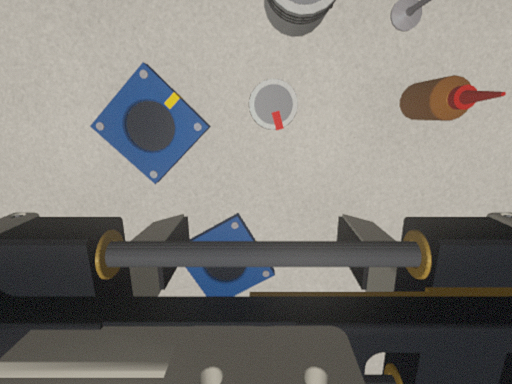

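```bash
python3 - <<'E'
from h import *
s=manip.sense(); C=cam("wrist",s)
print(C[1].round(2), C[0].round(0), onz(C,[256,192],0))
for n in ("wrist","scene"):
    C=cam(n,s); im=cv2.imread(f'pics/{n}0.png')
    hsv=cv2.cvtColor(im,cv2.COLOR_BGR2HSV)
    m=((hsv[:,:,0]>18)&(hsv[:,:,0]<34)&(hsv[:,:,1]>140)&(hsv[:,:,2]>90)).astype(np.uint8)
    _,_,st,ce=cv2.connectedComponentsWithStats(m)
    for a,c in zip(st[1:],ce[1:]):
        if a[4]>8: print(n,'yellow',a[4],c.round(1),onz(C,c,16))
C=cam("wrist",s)
viewer.grab_frame("wrist")
for d in viewer.outline_of("wrist","new_piston_center"): print(d["score"],d["point"],d["region"].sum())
E
```

```text
[[ 1.    0.   -0.  ]
 [ 0.   -0.97 -0.26]
 [-0.    0.26 -0.97]] [[275.   0. 263.]
 [  0. 275. 188.]
 [  0.   0.   1.]] [516.3 -38.6   0. ]
wrist yellow 119 [172.1  99.7] [410.8  87.7  16. ]
wrist yellow 286 [422.5 264.9] [ 764.2 -146.8   16. ]
wrist yellow 22 [ 98.2 249. ] [ 284.9 -121.    16. ]
wrist yellow 77 [ 99.5 271.2] [ 281.3 -157.7   16. ]
wrist yellow 73 [394.4 375.8] [ 748.3 -355.8   16. ]
scene yellow 26 [484.8 107.2] [910.  847.3  16. ]
scene yellow 14 [469.1 126.7] [880.5 702.3  16. ]
scene yellow 11 [311.  142.4] [441.7 362.8  16. ]
scene yellow 98 [447.3 173.3] [863.6 433.2  16. ]
scene yellow 15 [261.3 193. ] [407.1  86.   16. ]
scene yellow 21 [256. 260.] [ 505.1 -123.2   16. ]
scene yellow 20 [171.  267.6] [ 331.4 -244.9   16. ]
0.89 [272.4, 101.8] 1977
0.72 [297.2, 15.1] 1965
```

Wrist view: the small piston's crown is centred near (273,104) with its red mark at (277,120). The big piston is at the top edge, and the target fixture is partly hidden by the fingers at (228,258).

```bash
cat >> h.py <<'E'
def blob(im,hue,z,C,near,rad=60):
    hsv=cv2.cvtColor(np.ascontiguousarray(im[:,:,::-1]),cv2.COLOR_BGR2HSV); h=hsv[:,:,0]
    m=((h<8)|(h>172)) if hue=='red' else ((h>18)&(h<34))
    m=(m&(hsv[:,:,1]>140)&(hsv[:,:,2]>70)).astype(np.uint8)
    _,_,st,ce=cv2.connectedComponentsWithStats(m)
    return [(a[4],c.round(1),onz(C,c,z)) for a,c in zip(st[1:],ce[1:]) if a[4]>20 and np.hypot(*(onz(C,c,z)-near)[:2])<rad]
def circ(im,C,z,r,guess,dark=None):
    """best circle of radius r at height z near guess: strongest gradient along its projection"""
    g=cv2.GaussianBlur(cv2.cvtColor(np.ascontiguousarray(im),cv2.COLOR_RGB2GRAY),(3,3),0).astype(np.float32)
    G=np.hypot(cv2.Sobel(g,cv2.CV_32F,1,0),cv2.Sobel(g,cv2.CV_32F,0,1)); t=np.linspace(0,2*np.pi,120,endpoint=False)
    best=(-1,)
    for dx in np.arange(-15,15.1,1):
        for dy in np.arange(-15,15.1,1):
            P=np.c_[guess[0]+dx+r*np.cos(t),guess[1]+dy+r*np.sin(t),np.full(120,z)]
            q=np.array([proj(C,p) for p in P],np.float32)
            v=cv2.remap(G,q[None,:,0],q[None,:,1],cv2.INTER_LINEAR).mean()
            if v>best[0]: best=(v,guess[0]+dx,guess[1]+dy)
    return best
E
python3 - <<'E'
from h import *
s=manip.sense(); C=cam("wrist",s); im=cv2.imread('pics/wrist0.png')[:,:,::-1]
g=onz(C,[272.5,104],58); print(g, circ(im,C,58,28,g), blob(im,'red',58,C,g))
E
```

```text
[536.9  81.1  58. ] (np.float32(50.06167), np.float64(530.9), np.float64(78.1)) [(np.int32(116), array([277.2, 119.9]), array([542.5,  63.6,  58. ]))]
```

step_arm(plan="1 27 4 26 0 0 0; 1 27 4 26 0 0 0; 1 26 3 25 0 0 0; 1 0 0 0 0 0 0; 1 0 0 0 0 0 0")

```text
clock: 1.27
position: [535.2, 81.0, 148.5]
eef_rot: [-3.138, 0.0, 1.573]
force: [0.3, -0.4, 0.4]
finger_gap: 91.9
grasp_force: 0.0
```

```bash
python3 - <<'E'
from h import *
s,im,C=shot("wrist","w1.png"); print(s["position"],s["eef_rot"],s["clock"])
g=np.array([536,80,58.]); print(circ(im,C,58,28,g), blob(im,'red',58,C,g))
for n in ("new_piston_center","new_piston_mark"):
    for d in viewer.spot_point("wrist",n): print(n,d["score"],d["point"],onz(C,d["point"],29 if 'cen' in n else 58))
E
```

```text
[535.15882003  80.95689652 148.46641969] [-3.13844556e+00  2.31934381e-04  1.57335035e+00] 1.2667
(np.float32(110.78763), np.float64(538.0), np.float64(81.0)) [(np.int32(168), array([269.8, 209.3]), array([542.6,  63.9,  58. ]))]
new_piston_center 0.64 [264.9, 181.4] [538.  84.  29.]
new_piston_mark 0.78 [258.4, 29.0] [531.9 216.9  58. ]
```

View pics/w1.png

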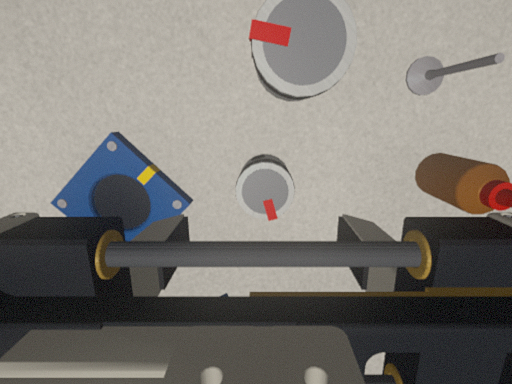

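The crown sits at (265,189), midway between the fingers, with the mark at (270,209), a direction of about -75°. Now I'll descend and grip.

step_arm(plan="1 0 1 30 0 0 0; 1 0 1 35 0 0 0; 1 0 0 35 0 0 0; 1 0 0 18 0 0 0; 1 0 0 9 0 0 0; 1 0 0 0 0 0 0; -1 0 0 0 0 0 0; -1 0 0 0 0 0 0; -1 0 0 0 0 0 0; -1 0 0 0 0 0 0; -1 0 0 0 0 0 0; -1 0 0 0 0 0 0")

```text
clock: 2.42
position: [538.2, 80.1, 23.3]
eef_rot: [3.141, 0.0, 1.571]
force: [-2.5, -0.3, 1.1]
finger_gap: 56.2
grasp_force: 0.8
```

step_arm(plan="-1 0 0 0 0 0 0; -1 0 0 0 0 0 0; -1 0 0 0 0 0 0; -1 0 0 -10 0 0 0; -1 0 0 -25 0 0 0; -1 0 0 -30 0 0 0; -1 0 0 -30 0 0 0; -1 -15 -4 -22 0 0 0; -1 -28 -7 -10 0 0 0; -1 -30 -7 0 0 0 0; -1 -30 -7 0 0 0 0; -1 -30 -7 0 0 0 0; -1 -30 -7 0 0 0 0; -1 -30 -7 0 0 0 0; -1 -30 -7 0 0 0 0; -1 -30 -7 0 0 0 0; -1 -30 -7 0 0 0 0; -1 -20 -4 0 0 0 0; -1 -8 0 0 0 0 0; -1 0 0 0 0 0 0")

```text
clock: 4.08
position: [466.8, -232.6, 149.9]
eef_rot: [3.141, 0.0, 1.568]
force: [0.2, -0.0, -1.5]
finger_gap: 55.6
grasp_force: 30.0
```

```bash
python3 - <<'E'
from h import *
s,im,C=shot("wrist","w2.png"); print(s["position"],s["eef_rot"],s["clock"],s["finger_gap"],s["grasp_force"])
for n,z in (("pocket",9),("new_piston_mark",s["position"][2]+37)):
    for d in viewer.spot_point("wrist",n): print(n,d["score"],d["point"],onz(C,d["point"],z))
g=np.array([467,-150,16.]); print(circ(im,C,16,35,g),circ(im,C,9,33,g), blob(im,'yel',16,C,g,80),blob(im,'red',s["position"][2]+37,C,s["position"]))
E
```

```text
[ 466.804159   -232.56086459  149.85845666] [3.14130182e+00 3.43619415e-04 1.56821228e+00] 4.0833 55.62658081636834 29.999491274356842
pocket 0.96 [260.2, 94.3] [ 465.4 -143.     9. ]
pocket 0.8 [114.1, 213.6] [ 297.5 -272.3    9. ]
new_piston_mark 0.88 [272.4, 298.6] [ 472.6 -252.2  186.9]
(np.float32(56.259937), np.float64(469.0), np.float64(-145.0)) (np.float32(37.771053), np.float64(480.0), np.float64(-165.0)) [(np.int32(187), array([303.6,  71.3]), array([ 508. , -122.2,   16. ]))] [(np.int32(344), array([270.4, 281.9]), array([ 471.6, -242.7,  186.9]))]
```

View pics/w2.png

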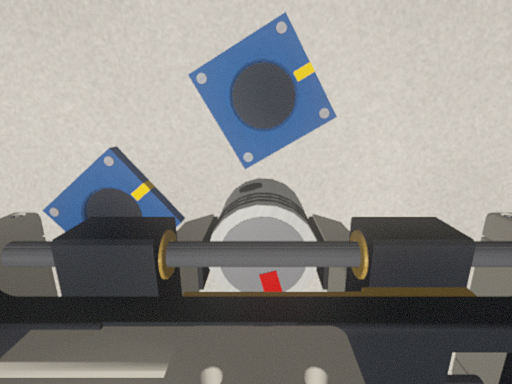

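The pocket's dark disc is at (263,95) and the stripe at (304,71). The piston is held between the fingers, with its mark at (271,282) partly hidden by the rod.

```bash
python3 - <<'E'
from h import *
s=manip.sense(); C=cam("wrist",s); im=cv2.imread('pics/w2.png'); hsv=cv2.cvtColor(im,cv2.COLOR_BGR2HSV)
def rectpts(m,z): 
    ys,xs=np.nonzero(m); return np.array([onz(C,(x,y),z)[:2] for x,y in zip(xs,ys)],np.float32)
def main(m,p):
    n,l=cv2.connectedComponents(m.astype(np.uint8),connectivity=4); return l==l[p[1],p[0]]
blue=(hsv[:,:,0]>100)&(hsv[:,:,0]<130)&(hsv[:,:,1]>120); P=rectpts(main(blue,(225,130)),16)
r=cv2.minAreaRect(P); print('block',r)
dark=(hsv[:,:,2]<75)&(hsv[:,:,1]<110); D=rectpts(main(dark,(263,95)),9)
print('floor',cv2.minEnclosingCircle(D),D.mean(0))
y=(hsv[:,:,0]>18)&(hsv[:,:,0]<34)&(hsv[:,:,1]>140); Y=rectpts(main(y,(304,71)),16); v=Y.mean(0)-np.array(r[0]); print('stripe',Y.mean(0),np.degrees(np.arctan2(v[1],v[0])))
h=s["position"][2]+34.7
red=((hsv[:,:,0]<8)|(hsv[:,:,0]>172))&(hsv[:,:,1]>140)&(hsv[:,:,2]>70); M=rectpts(main(red,(271,282)),h)
print('mark',M.mean(0),M.min(0),M.max(0)); 
for yy in range(268,294,3):
    xs=np.nonzero(main(red,(271,282))[yy])[0]
    if len(xs): print(onz(C,(xs[0],yy),h)[:2],onz(C,(xs[-1],yy),h)[:2])
E
```

```text
block ((468.6033935546875, -141.78260803222656), (107.12030029296875, 107.40336608886719), 29.996692657470703)
floor ((451.26556396484375, -346.8144226074219), 384.43487548828125) [ 451.84146 -225.25009]
stripe [ 507.86783 -119.19899] 29.906104267685016
mark [ 471.98984 -241.46028] [ 466.8 -246.7] [ 477.4 -235.3]
[ 473.2 -235.3] [ 474.2 -235.3]
[ 467.3 -237. ] [ 474.8 -237. ]
[ 466.8 -238.7] [ 475.3 -238.6]
[ 467.3 -240.4] [ 475.8 -240.4]
[ 467.8 -242.1] [ 476.3 -242.1]
[ 468.3 -243.8] [ 476.9 -243.8]
[ 468.8 -245.5] [ 477.4 -245.5]
```

step_arm(plan="-1 0 0 0 0 0 -6.93; -1 0 0 0 0 0 -6.93; -1 0 0 0 0 0 -6.93; -1 0 0 0 0 0 -6.93; -1 0 0 0 0 0 -6.93; -1 0 0 0 0 0 -6.93; -1 0 0 0 0 0 -6.93; -1 0 0 0 0 0 -6.93; -1 0 0 0 0 0 -6.93; -1 0 0 0 0 0 -6.93; -1 0 0 0 0 0 -6.93; -1 0 0 0 0 0 -6.93; -1 0 0 0 0 0 -6.93; -1 0 0 0 0 0 -6.93; -1 0 0 0 0 0 -6.93; -1 -28 21 0 0 0 0; -1 -28 21 0 0 0 0; -1 -28 21 0 0 0 0; -1 -28 22 0 0 0 0; -1 0 0 0 0 0 0")

```text
clock: 5.9
position: [558.3, -114.9, 149.8]
eef_rot: [3.14, 0.003, -2.892]
force: [-1.2, -0.5, -1.8]
finger_gap: 55.8
grasp_force: 30.0
```

step_arm(plan="-1 0 0 0 0 0 0; -1 0 0 0 0 0 0")

```text
clock: 6.07
position: [554.8, -120.4, 149.5]
eef_rot: [3.141, -0.001, -2.896]
force: [-0.6, 0.2, -2.2]
finger_gap: 55.6
grasp_force: 30.0
```

```bash
python3 - <<'E'
from h import *
s,im,C=shot("wrist","w3.png"); print(s["position"],s["eef_rot"],s["clock"],s["finger_gap"],s["joint_pos"].round(2))
for n,z in (("pocket",9),):
    for d in viewer.spot_point("wrist",n): print(n,d["score"],d["point"],onz(C,d["point"],z))
g=np.array([468,-145,16.]); print(circ(im,C,16,35,g),circ(im,C,16,33,g)); y=blob(im,'yel',16,C,g,80);h=s["position"][2]+34.7
print(y,blob(im,'red',h,C,s["position"]),circ(im,C,h,28,s["position"]))
hsv=cv2.cvtColor(im,cv2.COLOR_RGB2HSV)
blue=((hsv[:,:,0]>100)&(hsv[:,:,0]<130)&(hsv[:,:,1]>120)).astype(np.uint8)
n,l,st,_=cv2.connectedComponentsWithStats(blue)
for k in range(1,n):
    if st[k,4]>2000:
        ys,xs=np.nonzero(l==k); print(cv2.minAreaRect(np.array([onz(C,p,16)[:2] for p in zip(xs,ys)],np.float32)))
E
```

```text
[ 554.80941869 -120.35822339  149.53270263] [ 3.14129655e+00 -9.54923422e-04 -2.89582808e+00] 6.0667 55.63345489733115 [-0.35  0.49  1.52 -0.    1.14 -2.16]
pocket 0.85 [475.5, 50.0] [377.9  51.3   9. ]
pocket 0.57 [257.5, 93.0] [ 469.2 -147.2    9. ]
(np.float32(57.722584), np.float64(469.0), np.float64(-144.0)) (np.float32(47.520596), np.float64(471.0), np.float64(-144.0))
[(np.int32(160), array([271.9, 137.2]), array([ 508.2, -122.1,   16. ]))] [(np.int32(348), array([270.3, 281.8]), array([ 566.5, -113.4,  184.2]))] (np.float32(118.31786), np.float64(554.8094186895713), np.float64(-120.35822339371516))
((384.3595275878906, 46.83659362792969), (107.50813293457031, 90.05435180664062), 44.474365234375)
((468.5740051269531, -144.62277221679688), (107.44328308105469, 107.42460632324219), 29.812406539916992)
```

View pics/w3.png

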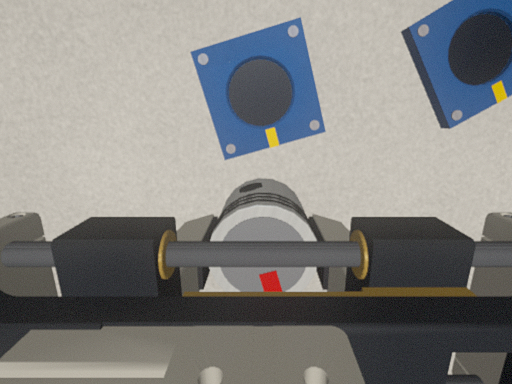

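The block is fitted at (468.6,-144.6), with the stripe at 30°. The held crown is centred on the TCP and the mark is at about 31°. I'll move above the pocket to z≈60 and check from the fixed cameras.

step_arm(plan="-1 20 -1 10 0 0 0; -1 25 -1 25 0 0 0; -1 25 0 25 0 0 0; -1 19 0 20 0 0 0; -1 0 0 10 0 0 0; -1 0 0 0 0 0 0; -1 0 0 0 0 0 0; -1 0 0 0 0 0 0")

```text
clock: 6.83
position: [470.9, -145.7, 60.9]
eef_rot: [-3.14, 0.002, -2.899]
force: [-0.4, -0.0, -2.0]
finger_gap: 55.3
grasp_force: 30.0
```

```bash
python3 - <<'E'
from h import *
out=[]
for n,c in (("scene",(175,200)),("side",(220,90))):
    s,im,C=shot(n,n+'4.png'); print(s["position"],s["eef_rot"])
    for i,z in (("pocket",9),("new_piston_mark",s["position"][2]+34.7),("new_piston_center",s["position"][2]+6)):
        for d in viewer.spot_point(n,i)[:3]: print(n,i,round(d["score"],2),np.round(d["point"]),onz(C,d["point"],z))
    out.append(cv2.resize(im[c[1]:c[1]+110,c[0]:c[0]+130,::-1],None,fx=3,fy=3,interpolation=cv2.INTER_CUBIC))
cv2.imwrite('pics/c4.png',np.hstack(out))
E
```

```text
[ 470.86227646 -145.67118474   60.89711951] [-3.13969840e+00  2.43682322e-03 -2.89854328e+00]
scene pocket 0.89 [234. 262.] [ 457.1 -150.9    9. ]
scene pocket 0.87 [151. 270.] [ 287.4 -270.8    9. ]
scene pocket 0.54 [246. 197.] [374.  57.   9.]
scene new_piston_mark 0.85 [324. 163.] [540.6 208.8  95.6]
scene new_piston_mark 0.6 [249. 240.] [ 488.6 -129.5   95.6]
scene new_piston_center 0.98 [328. 183.] [573.4 168.6  66.9]
scene new_piston_center 0.64 [237. 246.] [ 461.9 -141.4   66.9]
scene new_piston_center 0.37 [238. 261.] [ 483.8 -176.    66.9]
[ 470.25654915 -144.98213847   60.49875359] [-3.14037832e+00  1.51623232e-03 -2.89758562e+00]
side pocket 0.87 [285. 167.] [ 460.1 -135.3    9. ]
side pocket 0.86 [289. 225.] [367.2  63.2   9. ]
side pocket 0.59 [359. 156.] [ 299.5 -270.9    9. ]
side new_piston_mark 0.74 [191. 217.] [524.4 216.7  95.2]
side new_piston_mark 0.46 [273. 137.] [ 494.  -128.3   95.2]
side new_piston_mark 0.21 [285. 148.] [ 449.3 -100.5   95.2]
side new_piston_center 0.68 [282. 147.] [ 472.4 -139.1   66.5]
side new_piston_center 0.62 [181. 227.] [546.  227.   66.5]
```

View pics/c4.png

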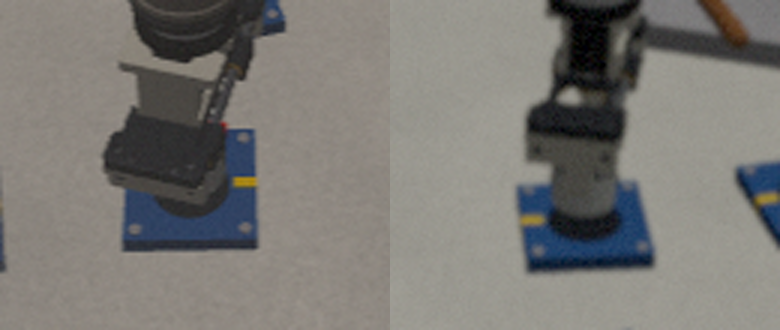

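The piston hangs centred over the pocket in both fixed views, with the stripe clear. Lowering gently.

step_arm(plan="-1 0 0 0 0 0 0; -1 0 0 6 0 0 0; -1 0 0 6 0 0 0; -1 0 0 6 0 0 0; -1 0 0 4 0 0 0; -1 0 0 2 0 0 0; -1 0 0 0 0 0 0; -1 0 0 0 0 0 0; -1 0 0 0 0 0 0")

```text
clock: 7.98
position: [469.5, -145.0, 35.9]
eef_rot: [-3.141, 0.0, -2.898]
force: [-0.6, -0.5, -2.7]
finger_gap: 55.3
grasp_force: 30.0
```

step_arm(plan="-1 0 0 1 0 0 0; -1 0 0 1 0 0 0; -1 0 0 0.7 0 0 0; -1 0 0 0 0 0 0; -1 0 0 0 0 0 0")

```text
clock: 8.4
position: [469.3, -144.9, 33.0]
eef_rot: [-3.142, 0.0, -2.898]
force: [-0.1, -0.8, -2.5]
finger_gap: 55.7
grasp_force: 30.0
```

step_arm(plan="-1 0 0 0.5 0 0 0; -1 0 0 0.5 0 0 0; -1 0 0 0.5 0 0 0; -1 0 0 0 0 0 0; -1 0 0 0 0 0 0")

```text
clock: 8.82
position: [469.5, -144.9, 32.3]
eef_rot: [-3.141, 0.001, -2.898]
force: [-1.9, 0.7, 6.4]
finger_gap: 55.8
grasp_force: 30.0
```

Contact came at exactly the home height. Now I'll open and retreat.

step_arm(plan="0.3 0 0 0 0 0 0; 0.4 0 0 0 0 0 0; 0.6 0 0 0 0 0 0; 0.8 0 0 0 0 0 0; 1 0 0 0 0 0 0; 1 0 0 0 0 0 0; 1 0 0 0 0 0 0; 1 0 0 -10 0 0 0; 1 0 0 -25 0 0 0; 1 0 0 -30 0 0 0; 1 0 0 -30 0 0 0; 1 0 0 -20 0 0 0; 1 -20 0 0 0 0 0; 1 -30 0 0 0 0 0; 1 -20 0 0 0 0 0; 1 0 0 0 0 0 0; 1 0 0 0 0 0 0")

```text
clock: 10.23
position: [537.5, -127.7, 146.8]
eef_rot: [-3.141, -0.0, -2.897]
force: [-0.5, 0.6, -1.5]
finger_gap: 92.1
grasp_force: 0.0
```

```bash
python3 - <<'E'
from h import *
s,im,C=shot("wrist","w5.png"); print(s["position"],s["clock"],s["force"])
g=np.array([468.6,-144.6,16.]); y=blob(im,'yel',16,C,g,80)
for z in (67,74): print(z,circ(im,C,z,28,g),blob(im,'red',z,C,g))
print(y)
E
```

```text
[ 537.47113172 -127.68189896  146.80215175] 10.2333 [-0.46868353  0.56062349 -1.46038089]
67 (np.float32(210.89531), np.float64(470.6), np.float64(-144.6)) [(np.int32(234), array([268.2, 134.1]), array([ 485.6, -135.8,   67. ]))]
74 (np.float32(131.20418), np.float64(471.6), np.float64(-144.6)) [(np.int32(234), array([268.2, 134.1]), array([ 485.2, -136.1,   74. ]))]
[(np.int32(160), array([274.4, 155. ]), array([ 507.9, -122.3,   16. ]))]
```

View pics/w5.png

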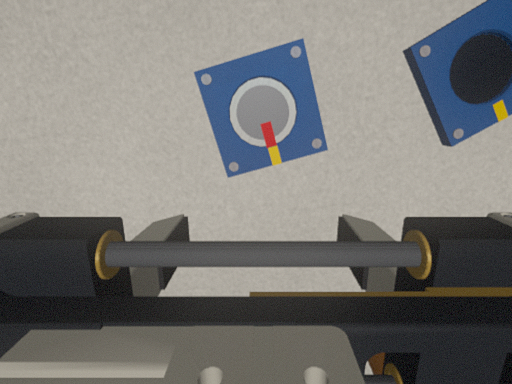

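The piston is home at crown height 67 mm, upright in the pocket. The red mark at (268,134) lines up with the yellow stripe at (274,155), both at about 30°.

```bash
python3 -c "
from cell import manip
print(manip.sign_off())"
```

```text
the job is handed in; nothing more can be done
None
```

The job is handed in at about 10 s: the smaller bright piston was lowered upright and fully home in the farthest fixture's pocket and released, its red mark within about 1° of the yellow stripe; the arm never went near the old piston.

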